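# Level the worktop shelf with a spirit level

### The arm

A 6-joint arm with a two-finger parallel gripper is mounted at the origin on the work surface. World frame = base frame: x ahead of the robot, y to its left, z up, the work surface at z = 0. Lengths are in mm, angles in degrees, forces in N, time in s.
With the tool pointing down it reaches from about 425 to 950 mm from the base axis. Payload 14.7 kg.
Tool frame: the origin (TCP) lies at the very end of the fingers, on their centre line; the grasp point (between the pads) lies 19 mm behind it (robot.grasp_offset is the distance from the TCP to the grasp point, in mm); z points along the fingers, y is the direction in which the jaws open and shut (so a half turn about z gives the same grasp; the last joint's range is limited). The gripper opens to 85 mm and grips with 20 to 120 N. Pads are 22 mm wide; open, the fingers measure 114 mm over their backs; the gripper's body (76 mm by 85 mm) begins 54 mm behind the grasp point. The pads swing forward as they close: fully open they stand 13 mm farther back than shut.
Start: joints at [-72.685, 27.513, 91.461, -0, 61.026, -2.67], TCP at [222.166, -610.847, 204.097] pointing down, gripper open.
Joint ranges: [-157.49, 157.49], [-46.99, 117.5], [13.45, 153.17], [-89.5, 269.5], [5.16, 153.95], [-167.48, 167.48]. Speed limits (degrees/s): [108.29, 108.29, 136.94, 172.46, 172.46, 172.46].

### API

Orientations are given as [roll, pitch, yaw] about the fixed x, y, z axes, in that order (R = Rz(yaw) Ry(pitch) Rx(roll)).
In Python, from workcell import robot, viewer gives the robot as it stands. The module is installed in compiled form; this text tells all that it offers.
- The arm moves only by the tool step_arm, never from a script. Its argument "commands" is a list that holds one entry, the list of rows, each a list of 5 numbers: the shift along the tool's x, y, z each as a share of 80 mm, from -1 to 1, then the turn about the tool's z as a share of pi/2 rad, from -1 to 1, then the gripper command: -1 is fully open, 1 is shut, values between are in proportion. In form: [[[x, y, z, yaw, gripper], ...]]. A call has exactly 8 rows; each row is the pose to reach, as a shift and turn from the pose measured when the call began, along the tool's axes at that moment; what a row does not reach only later rows make up. A row lasts 1/12 s, in which the tool goes at most 41.7 mm and 7.16 degrees, less where a joint would pass 70% of its speed; a pose out of reach is approached as far as the arm can. A call with a number of a shift or a turn outside -1 to 1 is refused whole. A call with a gripper value outside its range is refused whole. The fingers move at their own pace and stop on an object; the grip force is fixed at half the most. Time passes only in rows, so rows that repeat a pose let the fingers close, or fill a call up. It gives the time, the measured TCP pose, the force and the opening at its end, in the units of the state.
- robot.get_state(): the state, without advancing time (a new reading comes with each control period).
- viewer.snapshot(name): name is "scene" or "top" or "wrist"; returns the picture (384x512x3 uint8, blue, green, red); there is no depth.
- viewer.get_calibration(name): a dict with "fx", "fy", "cx", "cy" (pixels), "R" (3x3) and "t" (3): a world point X has camera coordinates R X + t; the wrist camera has in their place "T_tool_cam" (4x4, takes a point from camera to tool coordinates, whose origin is the TCP and whose axes are the flange's). Camera axes: x right, y down, z forward; pixel columns grow to the right and rows downward; lengths in mm; the calibration is good to about 2 mm. A picture is of the moment at which its call begins: read the wrist's pose just before it. get_calibration takes no time and is no camera call.
- robot.hand_in(): hands the job in, once; it reports no verdict.
The state is a dict: "time_s": time; "joint_pos": joint angles; "joint_velocities": joint speeds; "tau": joint torques, N m; "ee_pos": TCP position; "ee_rot": TCP orientation; "ft_force": force on the tool from outside, world axes, zero at the start; "moment": the same for the moment, N m; "width": opening from 0.0 (shut) to 1.0 (fully open).
Only numpy, scipy, OpenCV 4.12 (cv2) and the standard library are available. Lean on these libraries where they do the work, as an engineer would, in place of code of your own. Each camera call takes 0.05 s, during which the arm holds its last target.

### The job

Switch on the spirit level's vial light by pressing the round button on its top fully down and letting it spring back. Then turn the T-handle of the shelf's levelling foot until the shelf is level, so that the bubble sits between the two lines when the propped-up end of the spirit level is pressed down flat on the shelf. Finish while holding that end firmly pressed flat, with the bubble between the lines, and keep pressing; do not push the other kitchen things about.

Things in the scene. Friction and masses are not known exactly. Their poses are not given: they have to be found in the camera images.
- stand: fixed support of the pine shelf; origin on the worktop under the shelf's middle; +y runs along the shelf from the levelling foot (x 0, y -0.19) to the hinged end (end panel 130 x 20 x 82 mm at y +0.212). The board is 150 (x) x 460 (y) x 18 mm, top 100 mm up when level; it hinges about x at y +0.20 and rides at the foot end on a 12 mm threaded rod that passes through it.
- shelf_mid (a point): centre of the top face of the pine board; z is the board's normal (tilts with it). At the start the foot end is too low by about 14 to 28 mrad.
- foot_grip (a point): grip centre of the foot's black T-handle: bar 58 mm long (x), 13 thick (y), 24 tall, 146 mm above the worktop, stays at that height. Clockwise from above raises the foot end of the board 20 mrad per rad (coarse thread); about 0.7 to 1.4 rad clockwise needed. Friction 0.2 N m, stays put. Its direction differs from run to run and does not tell when the shelf is level.
- light_button_top (a point): centre of the top of the round black rubber button (18 mm across, stands 9 mm proud) on the top face of the spirit level at its hinged end, towards the shelf's hinged end; pressed straight down. z axis up.
- light_button (a joint): travel of that button, m: 0 released, 0.005 fully down; spring, 1.5 N at the start to 4.5 N fully down, comes back by itself.
- level_press (a point): where to press: middle of the level's flat top face, 20 mm from its propped end (towards the foot). x across the level, y along it towards the button, z up. The level is an aluminium bar 210 long, 26 wide, 46 mm tall along the shelf's y, 20 mm off the board's centre line towards -x, hinged to the board in a clip 12 mm beyond the button. The button is 168 mm from here along +y.
- level (a joint): rad. How far the propped end is pressed: 0 free (end about 3.5 mm up on a springy rubber strip, the level tipped 18 mrad up at the foot end), 0.018 flat on the board (firm stop). Pressing at level_press takes about 3 N to begin and 7.5 N to lie flat; springs up when let go.
- vial_mid (a point): top of the middle of the green vial in the 60 mm gap of the level's top, 85 mm from level_press; two black lines ring the vial 8 mm to either side. y along the level towards the button.
- bubble (a joint): m, place of the pale bubble (10 mm long) along the vial: 0 centred, positive towards the foot. It floats to the higher end, 0.45 mm per mrad of the level's tilt (propping plus board), stops at 15 mm, settles in about 1 s. Board level: reads 0 with the level pressed flat, +8 mm left propped. One rad of clockwise foot turn moves it +9 mm.
- bowl: bystander: steel bowl 110 mm across, 50 mm high, under the board; origin under its centre
- plate: bystander: coral toddler plate 170 mm across, behind the shelf; origin under its centre
- cup: bystander: clear straw cup with flip lid, 70 mm across, about 138 mm high, behind the shelf; origin under its centre
- spoon0: bystander: blue spoon 140 mm long, in front of the shelf (robot side)
- spoon1: bystander: blue spoon 140 mm long, behind the shelf near the foot end
- turntable: bystander: grey turntable organiser with jars, 260 mm across, 154 mm high, beyond the hinged end

How it is judged:
By the outcome, as a careful person would: the job done as asked, in the order asked, and still so for the second after the job is handed in, while the arm keeps its last pose, push and grip.
It also fails if it takes over 64 s, if anything falls off the work surface, if the arm or the gripper's body presses on something with over 40 N, if the wrist force passes 120 N, or if a joint passes its speed limit or range.

## Working session

There is one attempt and no reset: what is moved stays moved. The work goes in short steps, Python scripts to look and compute and a tool call to move; the robot and the scene stay as the last step left them, time stands still between calls to the robot, and variables do not carry over. Pictures are saved under pics/ and viewed, and the job is handed in when it is done.

Besides the shell and the picture viewer there is one more tool, called after ">>>" in YAML: its name, and indented under it one key for each argument. step_arm: Moves the arm, as the interface text tells. Shift numbers are shares of 80 mm and turn numbers shares of pi/2 rad, none past 1 either way. Its arguments: {"type":"object","properties":{"commands":{"type":"array"}},"required":["commands"]}

```bash
mkdir -p pics
python3 - <<'E'
from workcell import robot, viewer
import cv2, numpy as np
s=robot.get_state(); print(s)
for n in ("scene","top","wrist"):
    im=viewer.snapshot(n); cv2.imwrite(f"pics/a_{n}.png",im)
    print(n,viewer.get_calibration(n))
E
```

```text
{'time_s': 0.0, 'joint_pos': array([-7.26862615e+01,  2.75483085e+01,  9.14928079e+01, -1.09252005e-04,
        6.10279134e+01, -2.67077439e+00]), 'joint_velocities': array([-0.04542708,  0.0893195 ,  0.02021844,  0.01324535, -0.01407697,
       -0.01032377]), 'tau': array([ 7.35007256e-03, -9.50624514e+01, -4.30177975e+01,  2.99266549e-04,
        1.20998247e-02, -2.76757459e-05]), 'ee_pos': array([ 222.02621391, -610.43156511,  203.49607069]), 'ee_rot': array([-1.79931041e+02, -3.12116357e-03,  1.99845640e+01]), 'ft_force': array([0.47707653, 0.05537844, 0.11068114]), 'moment': array([ 0.00472226, -0.03552777, -0.02141373]), 'width': 0.9999212641872878}
scene {'fx': 455.96453240409744, 'fy': 455.96453240409744, 'cx': 250.7198364691904, 'cy': 195.29584469951507, 'R': array([[ 0.60107782,  0.79909623, -0.0122749 ],
       [ 0.63847985, -0.48938718, -0.59400646],
       [-0.4806755 ,  0.34920683, -0.80436662]]), 't': array([-443.14319745, -257.3939523 , 1645.16277228])}
top {'fx': 371.6625078495826, 'fy': 371.6625078495826, 'cx': 252.49852600529564, 'cy': 194.62692456664695, 'R': array([[ 0.00441613, -0.99997496, -0.00552912],
       [-0.98285459, -0.00332119, -0.18435244],
       [ 0.18432946,  0.00624844, -0.98284465]]), 't': array([123.42545177, 637.7126375 , 891.29888889])}
wrist {'fx': 279.639480954227, 'fy': 279.639480954227, 'cx': 265.26356990931964, 'cy': 191.61989727973548, 'T_tool_cam': array([[-2.26432942e-04, -9.54137766e-01, -2.99367788e-01,
         7.65496554e+01],
       [ 9.99998741e-01, -6.86294778e-04,  1.43097263e-03,
        -4.66959997e-01],
       [-1.57079957e-03, -2.99367087e-01,  9.54136720e-01,
        -1.70088878e+02],
       [ 0.00000000e+00,  0.00000000e+00,  0.00000000e+00,
         1.00000000e+00]])}
```

View pics/a_scene.png

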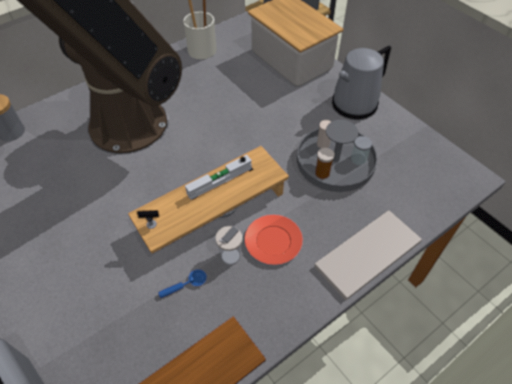

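View pics/a_top.png

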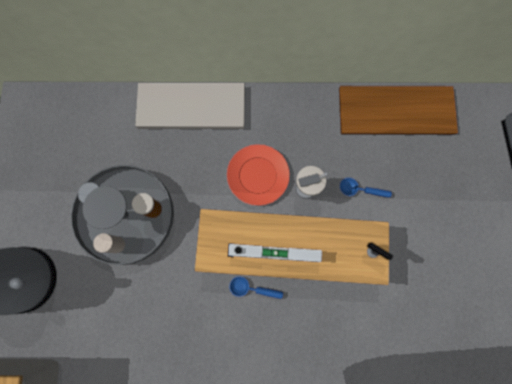

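View pics/a_wrist.png

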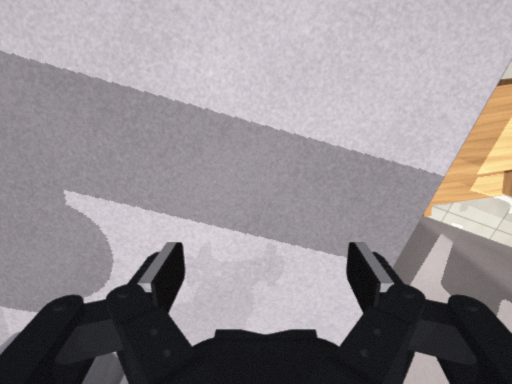

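The top view shows the shelf spanning columns 196–390 and rows 210–283. The button is near (238,250), the vial near (275,253) and the handle near (380,251). The scene view agrees with this. Next I'll measure them.

```bash
cat > h.py <<'E'
from workcell import robot, viewer
import cv2, numpy as np
def cam(n):
    c=viewer.get_calibration(n)
    if n=="wrist":
        s=robot.get_state(); from scipy.spatial.transform import Rotation as Ro
        Rt=Ro.from_euler('xyz',s['ee_rot'],degrees=True).as_matrix()
        T=c['T_tool_cam']; Rwc=Rt@T[:3,:3]; o=Rt@T[:3,3]+s['ee_pos']
        return c,Rwc,o
    R=c['R']; return c,R.T,-R.T@c['t']
def ray(n,uv,z,cm=None):
    c,R,o=cm or cam(n)
    d=R@np.array([(uv[0]-c['cx'])/c['fx'],(uv[1]-c['cy'])/c['fy'],1])
    return o+d*(z-o[2])/d[2]
def proj(n,X,cm=None):
    c,R,o=cm or cam(n); p=R.T@(np.array(X,float)-o)
    return p[0]/p[2]*c['fx']+c['cx'],p[1]/p[2]*c['fy']+c['cy']
def blobs(m,off=(0,0),amin=5):
    n,l,st,ce=cv2.connectedComponentsWithStats(m.astype(np.uint8))
    for i in range(1,n):
        if st[i,4]>=amin:
            ys,xs=np.nonzero(l==i); 
            r=cv2.minAreaRect(np.c_[xs,ys].astype(np.float32))
            print(ce[i]+off,st[i,4],'box',st[i,:4],'rect',r)
E
python3 - <<'E'
from h import *
im=cv2.imread('pics/a_top.png')
x0,y0=190,200; c=im[y0:290,x0:400]
cv2.imwrite('pics/a_topz.png',cv2.resize(c,None,fx=3.8,fy=3.8,interpolation=cv2.INTER_CUBIC))
print('dark'); blobs(c.max(2)<50,(x0,y0))
h=cv2.cvtColor(c,cv2.COLOR_BGR2HSV)
print('green');blobs((h[...,0]>45)&(h[...,0]<90)&(h[...,1]>80),(x0,y0))
print('wood');blobs((h[...,0]>8)&(h[...,0]<25)&(h[...,1]>90),(x0,y0),500)
print('alu');blobs((h[...,1]<50)&(h[...,2]>150),(x0,y0))
im=cv2.imread('pics/a_scene.png')
x0,y0=125,145;c=im[y0:250,x0:295]
cv2.imwrite('pics/a_scenez.png',cv2.resize(c,None,fx=4.6,fy=4.6,interpolation=cv2.INTER_CUBIC))
print('dark'); blobs(c.max(2)<50,(x0,y0))
E
```

```text
dark
[379.65306122 251.08843537] 147 box [178  43  25  17] rect ((189.4332275390625, 51.61869812011719), (26.419633865356445, 6.972604274749756), 29.357755661010742)
[238. 250.] 21 box [46 48  5  5] rect ((48.0, 50.0), (4.0, 4.0), 90.0)
green
[267.87671233 252.24657534] 73 box [73 49 12  7] rect ((78.5, 52.0), (11.0, 6.0), 0.0)
[281.71929825 253.07017544] 57 box [86 50 11  7] rect ((91.4189224243164, 52.986488342285156), (10.028338432312012, 5.753964424133301), 9.462321281433105)
wood
[293.46816976 245.7889352 ] 10556 box [  5   9 194  76] rect ((103.33941650390625, 46.44160842895508), (193.8588104248047, 62.51503372192383), 4.037710666656494)
alu
[246.4517134  250.53582555] 321 box [39 44 33 14] rect ((55.00507736206055, 50.42893981933594), (32.702396392822266, 11.827010154724121), 4.085616588592529)
[302.84507042 254.1971831 ] 426 box [79 47 53 15] rect ((104.87548828125, 53.992218017578125), (52.522518157958984, 11.976632118225098), 3.5763344764709473)
[275.  252.5] 8 box [84 51  3  4] rect ((85.00000762939453, 52.50000762939453), (2.1213202476501465, 2.1213202476501465), 45.0)
[276.27272727 257.90909091] 22 box [79 57 15  3] rect ((86.06208038330078, 57.75517272949219), (14.034687042236328, 1.660909652709961), 4.763641834259033)
dark
[242.125 159.125] 8 box [116  13   3   3] rect ((117.0, 14.0), (2.0, 2.0), 90.0)
[148.15       214.40833333] 120 box [13 66 20 10] rect ((22.724140167236328, 70.68965148925781), (8.968913078308105, 18.934370040893555), 85.2363510131836)
```

View pics/a_topz.png

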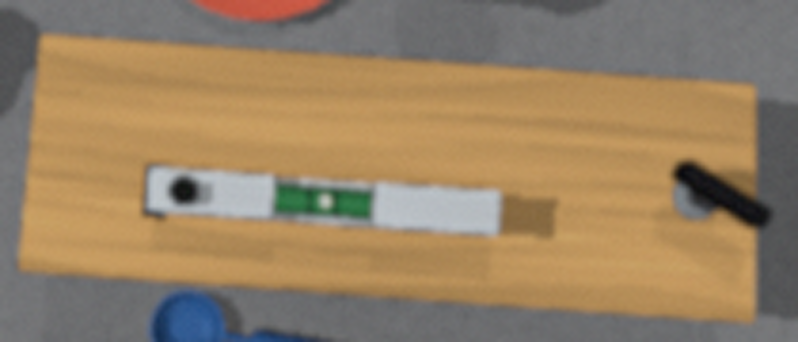

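View pics/a_scenez.png

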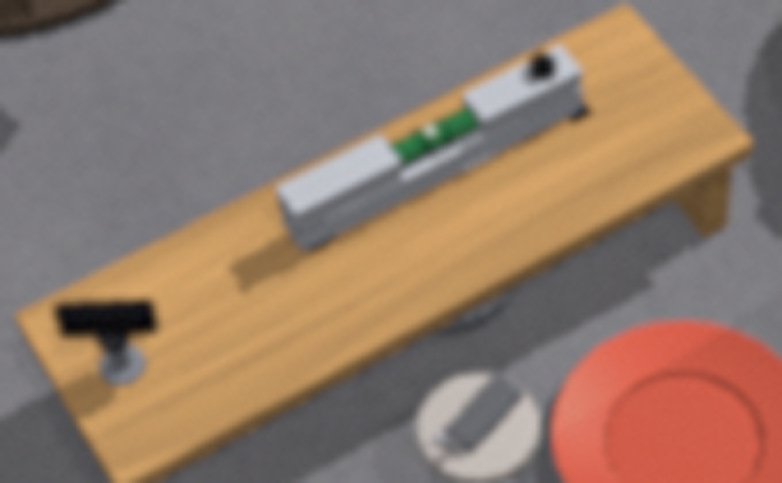

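Run:
```python
from h import *
t=cam('top')
P=lambda u,v,z:ray('top',(u,v),z,t).round(1)
print('button',P(238,250,154)); print('vialmid',P(275,252.6,146))
print('bar top',P(379.65,251.1,156))
# bar ends
for a in (26.42,):
    th=np.radians(29.36);d=np.array([np.cos(th),np.sin(th)])*a/2;c=np.array([379.43,251.6])
    print(P(*(c-d),158),P(*(c+d),158))
ar,ac=np.array([190+55.0,200+50.43]),np.array([190+104.9,200+54.0])
print('level far end',P(228.7,249.5,146),'near end',P(321.1,255.8,146))
print('corners zoom', [P(190+x/3.8,200+y/3.8,z) for x,y,z in ((38,35,100),(20,270,100),(755,85,96),(755,320,96))])
# scene/two-view triangulation
sc=cam('scene')
def tri(uv1,uv2):
    A=[];b=[]
    for (c,R,o),uv in ((t,uv1),(sc,uv2)):
        d=R@np.array([(uv[0]-c['cx'])/c['fx'],(uv[1]-c['cy'])/c['fy'],1]);d/=np.linalg.norm(d)
        M=np.eye(3)-np.outer(d,d);A.append(M);b.append(M@o)
    return np.linalg.lstsq(np.vstack(A),np.hstack(b),rcond=None)[0].round(1)
print('tri button',tri((238,250),(242.5,159.5)),'handle',tri((379.65,251.1),(148.15,214.4)))
```

```text
button [493.3 157.2 154. ]
vialmid [488.2  74.  146. ]
bar top [ 492.2 -158.4  156. ]
[ 505.1 -132.4  158. ] [ 476.9 -181.8  158. ]
level far end [494.7 178.6 146. ] near end [481.5 -29.6 146. ]
corners zoom [array([593.1, 253.2, 100. ]), array([445.8, 259.9, 100. ]), array([ 563.2, -204.2,   96. ]), array([ 417.5, -195. ,   96. ])]
tri button [493.1 156.7 145.7] handle [ 492.8 -162.4  143. ]
```

The points agree with the given sizes:

| Check | Measured | Expected |
|---|---|---|
| Level length | 208.6 mm | 210 mm |
| Level-press point to button | 168 mm | 168 mm |
| Handle bar length | about 57 mm, bar at about 60° | 58 mm |

I'll go to the button first, with the fingers shut.

```bash
cat >> h.py <<'E'
from scipy.spatial.transform import Rotation as Ro
def go(x,y,z,yaw):
    s=robot.get_state(); R=Ro.from_euler('xyz',s['ee_rot'],degrees=True).as_matrix()
    d=R.T@(np.array([x,y,z])-s['ee_pos'])/80
    t=-((yaw-s['ee_rot'][2]+180)%360-180)/90
    print('t',round(s['time_s'],2),'pos',s['ee_pos'].round(1),'rot',s['ee_rot'].round(2),'F',s['ft_force'].round(1),'w',round(s['width'],3),'j6',s['joint_pos'][5].round(1)); print('shares',d.round(3),round(t,3))
E
python3 -c "
from h import *
go(493,157,200,90)
go(330,-530,220,70)"
```

```text
t 0.15 pos [ 222.1 -610.5  203.6] rot [-179.95   -0.     19.99] F [-0.3 -0.  -0.1] w 0.999 j6 -2.7
shares [ 6.462 -7.859  0.053] -0.778
t 0.15 pos [ 222.1 -610.5  203.6] rot [-179.95   -0.     19.99] F [-0.3 -0.  -0.1] w 0.999 j6 -2.7
shares [ 1.612 -0.485 -0.204] -0.556
```

>>> step_arm:
  commands:
    - [[1,-0.5,-0.2,-0.62,1],[1,-0.5,-0.2,-0.62,1],[1,-0.5,-0.2,-0.62,1],[1,-0.5,-0.2,-0.62,1],[1,-0.5,-0.2,-0.62,1],[1,-0.5,-0.2,-0.62,1],[1,-0.5,-0.2,-0.62,1],[1,-0.5,-0.2,-0.62,1]]

```text
time_s: 0.82
ee_pos: [283.6, -545.4, 219.4]
ee_rot: [-180.0, -0.1, 76.2]
ft_force: [-0.1, 0.3, 0.3]
width: -0.006
```

```bash
python3 -c "
from h import *
go(493,157,200,90)"
```

```text
t 0.82 pos [ 283.6 -545.4  219.4] rot [-1.7996e+02 -6.0000e-02  7.6180e+01] F [-0.1  0.3  0.3] w -0.006 j6 -51.5
shares [9.151 0.445 0.253] -0.154
```

>>> step_arm:
  commands:
    - [[1,1,0,-0.154,1],[1,1,0,-0.154,1],[1,1,0,-0.154,1],[1,1,0,-0.154,1],[1,1,0,-0.154,1],[1,1,0,-0.154,1],[1,1,0,-0.154,1],[1,1,0,-0.154,1]]

```text
time_s: 1.48
ee_pos: [379.4, -487.4, 219.4]
ee_rot: [-180.0, -0.1, 90.0]
ft_force: [0.1, 0.3, 0.4]
width: 0.0
```

>>> step_arm:
  commands:
    - [[1,0.7,0,0,1],[1,0.7,0,0,1],[1,0.7,0,0,1],[1,0.7,0,0,1],[1,0.7,0,0,1],[1,0.7,0,0,1],[1,0.7,0,0,1],[1,0.7,0,0,1]]

```text
time_s: 2.15
ee_pos: [434.9, -408.4, 219.5]
ee_rot: [-180.0, -0.1, 89.9]
ft_force: [0.7, -0.3, 0.5]
width: 0.001
```

>>> step_arm:
  commands:
    - [[1,0.5,0,0,1],[1,0.5,0,0,1],[1,0.5,0,0,1],[1,0.5,0,0,1],[1,0.5,0,0,1],[1,0.5,0,0,1],[1,0.5,0,0,1],[1,0.5,0,0,1]]

```text
time_s: 2.82
ee_pos: [474.5, -329.5, 219.4]
ee_rot: [-180.0, -0.1, 89.8]
ft_force: [0.3, -0.4, -0.3]
width: -0.001
```

```bash
python3 -c "
from h import *
cv2.imwrite('pics/b_wrist.png',viewer.snapshot('wrist'))
go(493,157,200,90)"
```

```text
t 2.87 pos [ 474.6 -329.3  219.4] rot [-1.7995e+02 -7.0000e-02  8.9810e+01] F [0.3 0.2 0.2] w -0.0 j6 -37.6
shares [6.08 0.21 0.25] -0.002
```

View pics/b_wrist.png

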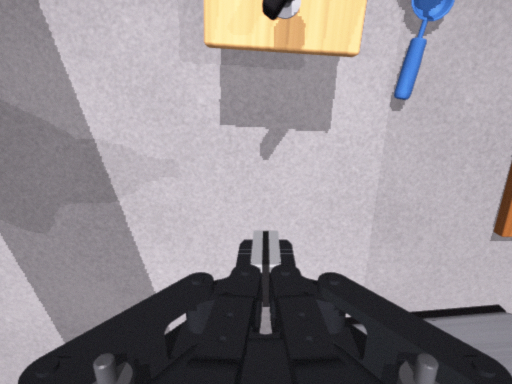

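The picture shows the shelf's foot end at the top, with the handle near (280,5). The shut fingers are at (265,240). I'll keep going towards the button.

>>> step_arm:
  commands:
    - [[1,0.1,0,0,1],[1,0.1,0,0,1],[1,0.1,0,0,1],[1,0.1,0,0,1],[1,0.1,0,0,1],[1,0.1,0,0,1],[1,0.1,0,0,1],[1,0.1,0,0,1]]

```text
time_s: 3.53
ee_pos: [482.7, -250.2, 219.5]
ee_rot: [-180.0, -0.1, 89.7]
ft_force: [-0.2, 0.0, -0.1]
width: 0.004
```

```bash
python3 -c "
from h import *
go(493,157,200,90)
c=cam('wrist')
im=viewer.snapshot('wrist')
cv2.imwrite('pics/c_wrist.png',im)
blobs((im.max(2)<45)[:225],amin=40)
print(proj('wrist',(493,-161,158),c))"
```

```text
t 3.53 pos [ 482.7 -250.2  219.5] rot [-1.7995e+02 -6.0000e-02  8.9740e+01] F [-0.2  0.  -0.1] w 0.004 j6 -30.4
shares [5.09  0.106 0.249] -0.003
[277.52570829  91.20146905] 953 box [255  55  48  69] rect ((278.65380859375, 89.26922607421875), (15.808956146240234, 74.607177734375), 33.6900634765625)
(np.float64(278.0302193675932), np.float64(86.96264449887931))
```

View pics/c_wrist.png

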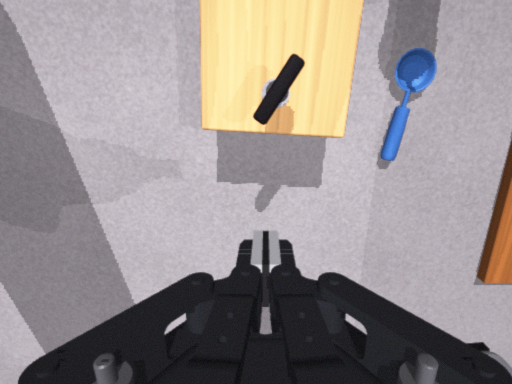

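>>> step_arm:
  commands:
    - [[1,0.1,0,0,1],[1,0.1,0,0,1],[1,0.1,0,0,1],[1,0.1,0,0,1],[1,0.1,0,0,1],[1,0.1,0,0,1],[1,0.1,0,0,1],[1,0.1,0,0,1]]

```text
time_s: 4.25
ee_pos: [491.0, -170.9, 219.4]
ee_rot: [-179.9, -0.1, 89.7]
ft_force: [0.1, -0.6, 0.3]
width: 0.001
```

>>> step_arm:
  commands:
    - [[1,0,0,0,1],[1,0,0,0,1],[1,0,0,0,1],[1,0,0,0,1],[1,0,0,0,1],[1,0,0,0,1],[1,0,0,0,1],[1,0,0,0,1]]

```text
time_s: 4.92
ee_pos: [491.4, -91.8, 219.5]
ee_rot: [-179.9, -0.1, 89.6]
ft_force: [-0.5, 0.2, -0.2]
width: 0.006
```

>>> step_arm:
  commands:
    - [[1,0,0,0,1],[1,0,0,0,1],[1,0,0,0,1],[1,0,0,0,1],[1,0,0,0,1],[1,0,0,0,1],[1,0,0,0,1],[1,0,0,0,1]]

```text
time_s: 5.58
ee_pos: [492.0, -12.7, 219.5]
ee_rot: [-179.9, -0.1, 89.5]
ft_force: [0.2, 0.3, 0.0]
width: -0.004
```

```bash
python3 -c "
from h import *
go(493,157,200,90)
c=cam('wrist')
im=viewer.snapshot('wrist')
cv2.imwrite('pics/d_wrist.png',im)
blobs((im.max(2)<45)[:225],amin=40)
print(proj('wrist',(493,157,154),c),proj('wrist',(488,74,146),c))"
```

```text
t 5.58 pos [492.  -12.7 219.5] rot [-1.7994e+02 -5.0000e-02  8.9530e+01] F [0.2 0.3 0. ] w -0.004 j6 -4.6
shares [ 2.121 -0.005  0.246] -0.005
[ 10.02772277 178.14257426] 505 box [  0 132  18  93] rect ((9.008026123046875, 178.17092895507812), (16.068391799926758, 92.0701675415039), 1.3971810340881348)
(np.float64(264.7677163178025), np.float64(-34.46927064219423)) (np.float64(259.6032160509284), np.float64(91.16310905482823))
```

View pics/d_wrist.png

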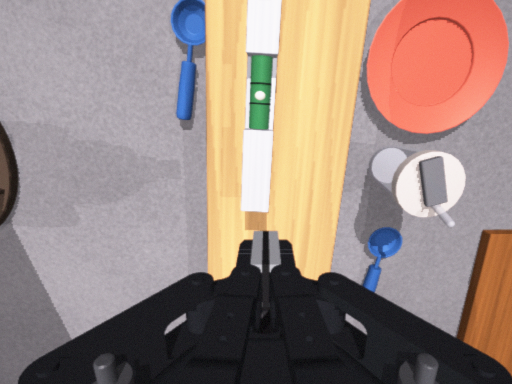

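>>> step_arm:
  commands:
    - [[1,0,0,0,1],[1,0,0,0,1],[1,0,0,0,1],[1,0,0,0,1],[1,0,0,0,1],[1,0,0,0,1],[1,0,0,0,1],[1,0,0,0,1]]

```text
time_s: 6.3
ee_pos: [492.7, 66.6, 219.6]
ee_rot: [-179.9, -0.1, 89.5]
ft_force: [-0.4, 0.0, 0.2]
width: -0.001
```

```bash
python3 -c "
from h import *
go(493,157,180,90)
c=cam('wrist')
im=viewer.snapshot('wrist')
cv2.imwrite('pics/e_wrist.png',im)
blobs((im.max(2)<45)[:225],amin=40)
print(proj('wrist',(493,157,154),c),proj('wrist',(488,74,146),c))"
```

```text
t 6.3 pos [492.7  66.6 219.6] rot [-1.7994e+02 -5.0000e-02  8.9460e+01] F [-0.4  0.   0.2] w -0.001 j6 4.7
shares [ 1.13  -0.007  0.496] -0.006
[265.06624606  87.99369085] 317 box [256  78  19  21] rect ((265.0, 88.0), (20.0, 18.0), 90.0)
[ 24.51744186 208.40697674] 172 box [ 17 190  14  35] rect ((24.073440551757812, 207.11944580078125), (35.70670700073242, 6.240006446838379), 74.35775756835938)
(np.float64(264.63162241395287), np.float64(85.6402892548676)) (np.float64(260.0859980146444), np.float64(184.02497256892866))
```

View pics/e_wrist.png

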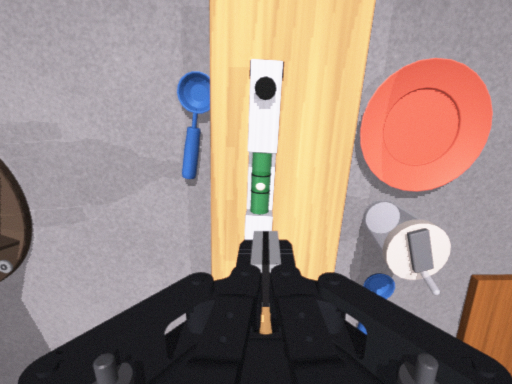

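>>> step_arm:
  commands:
    - [[1,0,0.4,0,1],[1,0,0.4,0,1],[1,0,0.4,0,1],[1,0,0.4,0,1],[1,0,0.4,0,1],[1,0,0.4,0,1],[1,0,0.4,0,1],[1,0,0.4,0,1]]

```text
time_s: 7.02
ee_pos: [493.8, 145.9, 188.2]
ee_rot: [-180.0, -0.1, 89.4]
ft_force: [0.2, -0.3, -0.4]
width: 0.001
```

```bash
python3 -c "
from h import *
go(493.3,156,160,90)"
```

```text
t 7.02 pos [493.8 145.9 188.2] rot [-1.7998e+02 -6.0000e-02  8.9390e+01] F [ 0.2 -0.3 -0.4] w 0.001 j6 13.6
shares [ 0.126 -0.007  0.352] -0.007
```

>>> step_arm:
  commands:
    - [[0.126,-0.007,0.1,0,1],[0.126,-0.007,0.2,0,1],[0.126,-0.007,0.3,0,1],[0.126,-0.007,0.35,0,1],[0.126,-0.007,0.37,0,1],[0.126,-0.007,0.39,0,1],[0.126,-0.007,0.4,0,1],[0.126,-0.007,0.4,0,1]]

```text
time_s: 7.68
ee_pos: [493.3, 156.0, 156.1]
ee_rot: [-180.0, -0.1, 89.4]
ft_force: [0.2, -0.0, 0.4]
width: 0.002
```

>>> step_arm:
  commands:
    - [[0,0,0.01,0,1],[0,0,0.02,0,1],[0,0,0.03,0,1],[0,0,0.04,0,1],[0,0,0.05,0,1],[0,0,0.05,0,1],[0,0,0.05,0,1],[0,0,0.05,0,1]]

```text
time_s: 8.35
ee_pos: [493.4, 156.0, 152.1]
ee_rot: [-180.0, -0.1, 89.4]
ft_force: [-0.4, 0.5, 0.8]
width: -0.0
```

>>> step_arm:
  commands:
    - [[0,0,0.01,0,1],[0,0,0.015,0,1],[0,0,0.02,0,1],[0,0,0.025,0,1],[0,0,0.025,0,1],[0,0,0.025,0,1],[0,0,0.025,0,1],[0,0,0.025,0,1]]

```text
time_s: 9.02
ee_pos: [493.4, 156.0, 150.2]
ee_rot: [-180.0, -0.1, 89.4]
ft_force: [0.4, 0.2, 0.1]
width: -0.001
```

>>> step_arm:
  commands:
    - [[0,0,0.01,0,1],[0,0,0.015,0,1],[0,0,0.02,0,1],[0,0,0.025,0,1],[0,0,0.025,0,1],[0,0,0.025,0,1],[0,0,0.025,0,1],[0,0,0.025,0,1]]

```text
time_s: 9.68
ee_pos: [493.4, 156.0, 148.2]
ee_rot: [-180.0, -0.1, 89.4]
ft_force: [0.3, -0.3, -0.7]
width: 0.001
```

```bash
python3 -c "
from h import *
go(493.3,156,160,90)
for n in ('scene','wrist'): cv2.imwrite(f'pics/f_{n}.png',viewer.snapshot(n))
im=cv2.imread('pics/f_scene.png')[130:230,170:290]
cv2.imwrite('pics/f_scenez.png',cv2.resize(im,None,fx=5,fy=5,interpolation=cv2.INTER_CUBIC))
go(493.3,156,160,90)
"
```

```text
t 9.68 pos [493.4 156.  148.2] rot [-1.7999e+02 -6.0000e-02  8.9390e+01] F [ 0.3 -0.3 -0.7] w 0.001 j6 14.7
shares [ 0.    -0.001 -0.148] -0.007
t 9.78 pos [493.4 156.  148.2] rot [-1.7999e+02 -6.0000e-02  8.9390e+01] F [-0.1 -0.2  0.2] w -0.001 j6 14.7
shares [ 0.    -0.001 -0.148] -0.007
```

View pics/f_scenez.png

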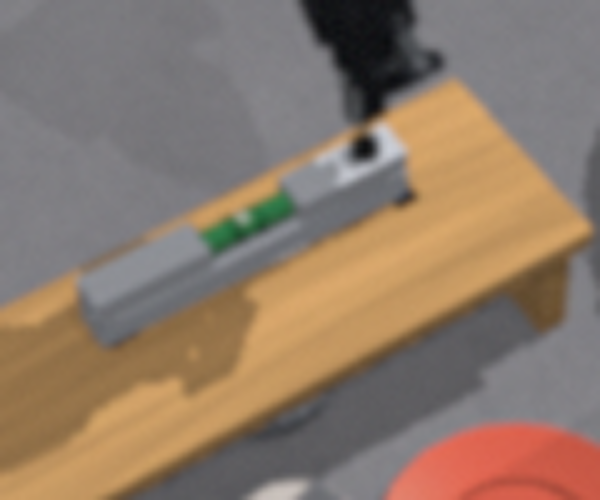

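View pics/f_wrist.png

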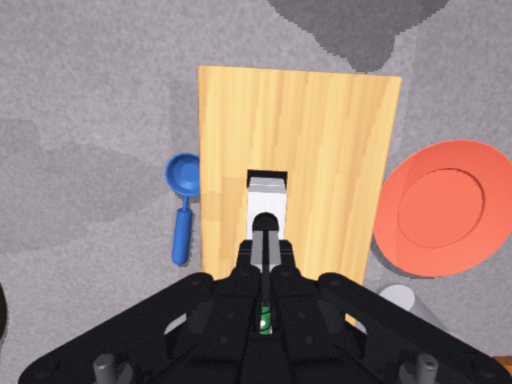

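```bash
python3 -c "
from h import *
s=robot.get_state()
for X in (s['ee_pos'],(493,156,152),s['ee_pos']+[0,0,15]):
  u=proj('scene',X); print(u,(np.array(u)-[170,130])*5)
im=cv2.imread('pics/f_wrist.png')[170:300,200:330]
cv2.imwrite('pics/f_wristz.png',cv2.resize(im,None,fx=4.5,fy=4.5,interpolation=cv2.INTER_CUBIC))
"
```

```text
(np.float64(242.6588280926051), np.float64(159.0725806224969)) [363.29414046 145.36290311]
(np.float64(242.54942923452515), np.float64(158.1299802315965)) [362.74714617 140.64990116]
(np.float64(242.52270023102125), np.float64(155.69237608257617)) [362.61350116 128.46188041]
```

View pics/f_wristz.png

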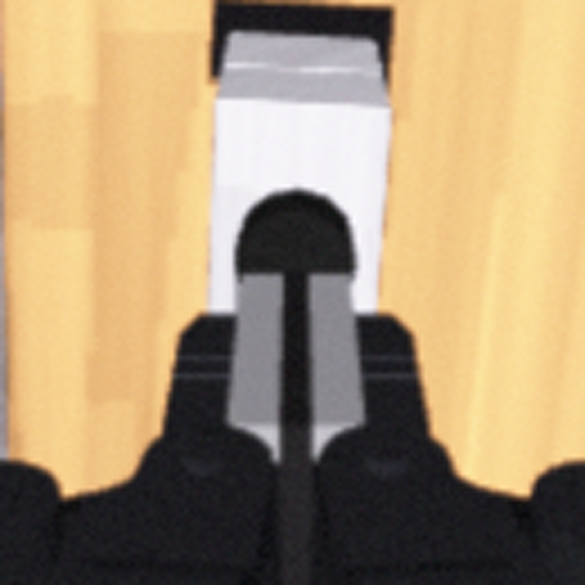

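Still no contact at z 148, and both views show the fingertips a little above the button. I'll keep lowering gently and watch the force.

>>> step_arm:
  commands:
    - [[0,0,0.01,0,1],[0,0,0.015,0,1],[0,0,0.02,0,1],[0,0,0.025,0,1],[0,0,0.025,0,1],[0,0,0.025,0,1],[0,0,0.025,0,1],[0,0,0.025,0,1]]

```text
time_s: 10.45
ee_pos: [493.4, 156.0, 146.2]
ee_rot: [-180.0, -0.1, 89.4]
ft_force: [-0.0, -0.5, 0.1]
width: 0.003
```

>>> step_arm:
  commands:
    - [[0,0,0.01,0,1],[0,0,0.015,0,1],[0,0,0.02,0,1],[0,0,0.025,0,1],[0,0,0.025,0,1],[0,0,0.025,0,1],[0,0,0.025,0,1],[0,0,0.025,0,1]]

```text
time_s: 11.12
ee_pos: [493.4, 156.0, 144.2]
ee_rot: [-180.0, -0.1, 89.4]
ft_force: [-0.1, 0.3, 0.3]
width: 0.002
```

```bash
python3 -c "
from h import *
for n,(a,b) in (('scene',(130,190)),('wrist',(170,190)),('top',(215,200))):
  im=viewer.snapshot(n)[a:a+110,b:b+110]
  cv2.imwrite(f'pics/g_{n}.png',cv2.resize(im,None,fx=4,fy=4,interpolation=cv2.INTER_CUBIC))
a=[cv2.imread(f'pics/g_{n}.png') for n in ('scene','wrist')]
cv2.imwrite('pics/g.png',cv2.resize(np.hstack(a),None,fx=.9,fy=.9))
print((np.array(proj('scene',robot.get_state()['ee_pos']))-[190,130])*3.6)
"
```

```text
[189.7137932  107.84194006]
```

View pics/g.png

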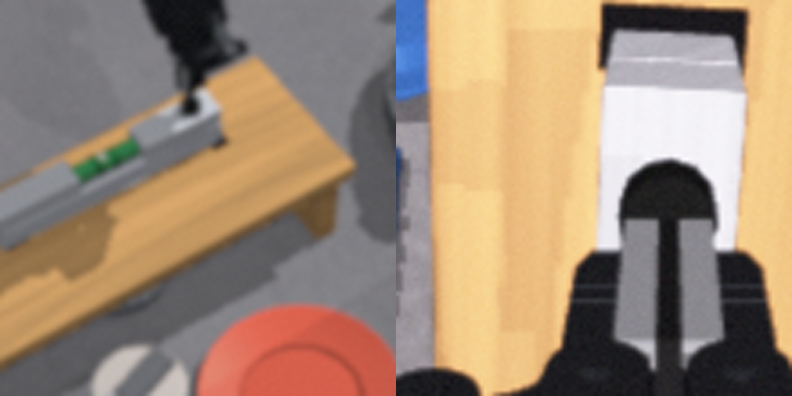

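View pics/g_top.png

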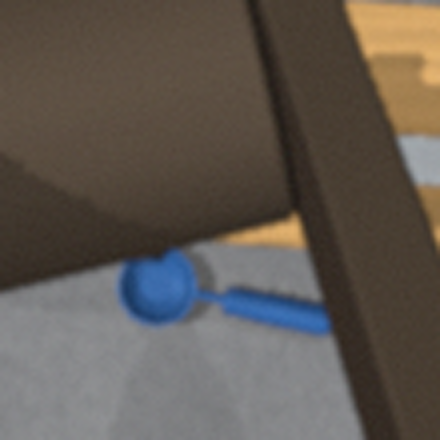

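The fingertips look just about on the button now. The real finger end seems to sit several mm above the stated TCP.

>>> step_arm:
  commands:
    - [[0,0,0.01,0,1],[0,0,0.015,0,1],[0,0,0.02,0,1],[0,0,0.025,0,1],[0,0,0.025,0,1],[0,0,0.025,0,1],[0,0,0.025,0,1],[0,0,0.025,0,1]]

```text
time_s: 11.93
ee_pos: [493.4, 156.0, 142.2]
ee_rot: [-180.0, -0.1, 89.4]
ft_force: [0.4, -0.9, 0.3]
width: 0.001
```

>>> step_arm:
  commands:
    - [[0,0,0.01,0,1],[0,0,0.015,0,1],[0,0,0.02,0,1],[0,0,0.025,0,1],[0,0,0.025,0,1],[0,0,0.025,0,1],[0,0,0.025,0,1],[0,0,0.025,0,1]]

```text
time_s: 12.6
ee_pos: [493.5, 156.0, 140.3]
ee_rot: [-180.0, -0.1, 89.4]
ft_force: [-0.8, 0.4, 0.2]
width: -0.0
```

```bash
python3 -c "
from h import *
for n,(a,b) in (('scene',(120,190)),('wrist',(170,210))):
  im=viewer.snapshot(n)[a:a+80,b:b+80]
  cv2.imwrite(f'pics/h_{n}.png',cv2.resize(im,None,fx=5,fy=5,interpolation=cv2.INTER_CUBIC))
a=[cv2.imread(f'pics/h_{n}.png') for n in ('scene','wrist')]
cv2.imwrite('pics/h.png',np.hstack(a))
s=robot.get_state();print((np.array(proj('scene',s['ee_pos']))-[190,120])*5,s['ft_force'],s['moment'])
"
```

```text
[263.70712995 204.15646397] [-0.50564682 -0.43815855 -0.43540744] [0.01801268 0.01322168 0.01512789]
```

View pics/h.png

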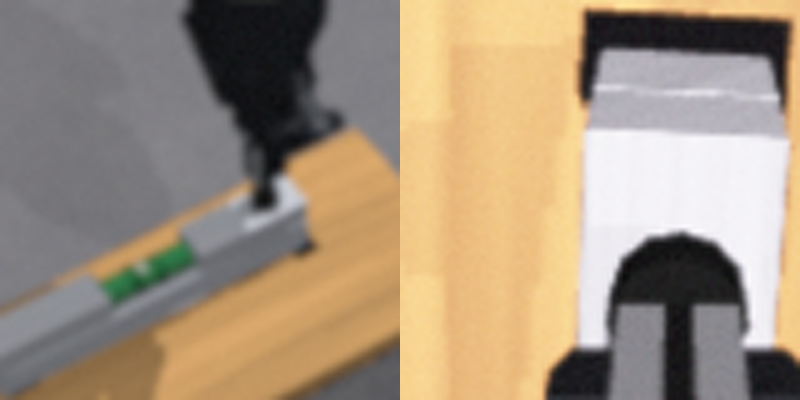

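>>> step_arm:
  commands:
    - [[0,0,0.005,0,1],[0,0,0.01,0,1],[0,0,0.015,0,1],[0,0,0.02,0,1],[0,0,0.025,0,1],[0,0,0.03,0,1],[0,0,0.035,0,1],[0,0,0.035,0,1]]

```text
time_s: 13.37
ee_pos: [493.4, 156.0, 137.4]
ee_rot: [-180.0, -0.1, 89.4]
ft_force: [0.9, 0.0, -0.5]
width: 0.002
```

>>> step_arm:
  commands:
    - [[0,0,0.005,0,1],[0,0,0.01,0,1],[0,0,0.015,0,1],[0,0,0.02,0,1],[0,0,0.025,0,1],[0,0,0.03,0,1],[0,0,0.035,0,1],[0,0,0.035,0,1]]

```text
time_s: 14.03
ee_pos: [493.4, 156.0, 134.5]
ee_rot: [-180.0, -0.1, 89.4]
ft_force: [-0.0, 0.5, 0.2]
width: -0.004
```

```bash
python3 -c "
from h import *
for n,(a,b) in (('scene',(120,190)),('wrist',(170,210))):
  im=viewer.snapshot(n)[a:a+80,b:b+80]
  cv2.imwrite(f'pics/i_{n}.png',cv2.resize(im,None,fx=5,fy=5,interpolation=cv2.INTER_CUBIC))
a=[cv2.imread(f'pics/i_{n}.png') for n in ('scene','wrist')]
cv2.imwrite('pics/i.png',np.hstack(a))
s=robot.get_state();print((np.array(proj('scene',s['ee_pos']))-[190,120])*5,s['ft_force'],s['moment'])
"
```

```text
[263.89261066 210.3930791 ] [ 0.67344018 -0.31904635  0.36103816] [-0.02836405  0.01384572 -0.0386473 ]
```

View pics/i.png

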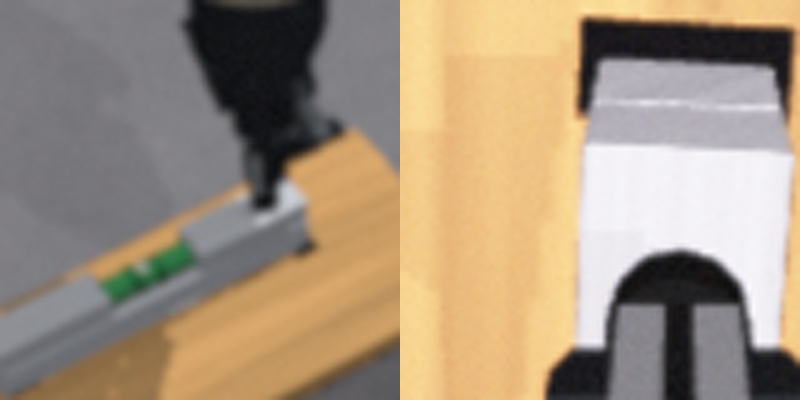

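Two independent views, wrist and scene, put the visible finger end about 27 mm above the reported TCP. The missing contact fits that. I'll keep descending under force watch and expect contact near z 120–125.

>>> step_arm:
  commands:
    - [[0,0,0.01,0,1],[0,0,0.02,0,1],[0,0,0.03,0,1],[0,0,0.04,0,1],[0,0,0.05,0,1],[0,0,0.06,0,1],[0,0,0.06,0,1],[0,0,0.06,0,1]]

```text
time_s: 14.8
ee_pos: [493.4, 156.0, 129.7]
ee_rot: [-180.0, -0.1, 89.4]
ft_force: [-0.0, -0.5, 0.6]
width: -0.004
```

>>> step_arm:
  commands:
    - [[0,0,0.005,0,1],[0,0,0.01,0,1],[0,0,0.015,0,1],[0,0,0.02,0,1],[0,0,0.025,0,1],[0,0,0.03,0,1],[0,0,0.035,0,1],[0,0,0.035,0,1]]

```text
time_s: 15.47
ee_pos: [493.3, 156.0, 126.8]
ee_rot: [-180.0, -0.1, 89.4]
ft_force: [0.4, 0.3, 0.5]
width: -0.003
```

```bash
python3 -c "
from h import *
for n,(a,b) in (('scene',(120,190)),('wrist',(170,210))):
  im=viewer.snapshot(n)[a:a+80,b:b+80]
  cv2.imwrite(f'pics/j_{n}.png',cv2.resize(im,None,fx=5,fy=5,interpolation=cv2.INTER_CUBIC))
a=[cv2.imread(f'pics/j_{n}.png') for n in ('scene','wrist')]
cv2.imwrite('pics/j.png',np.hstack(a))
s=robot.get_state();print(s['ee_pos'],s['ft_force'],s['moment'])
"
```

```text
[493.35343924 156.00781967 126.86884476] [-0.7122153  -0.39667     0.46581098] [-0.05249156 -0.03965154  0.00372267]
```

View pics/j.png

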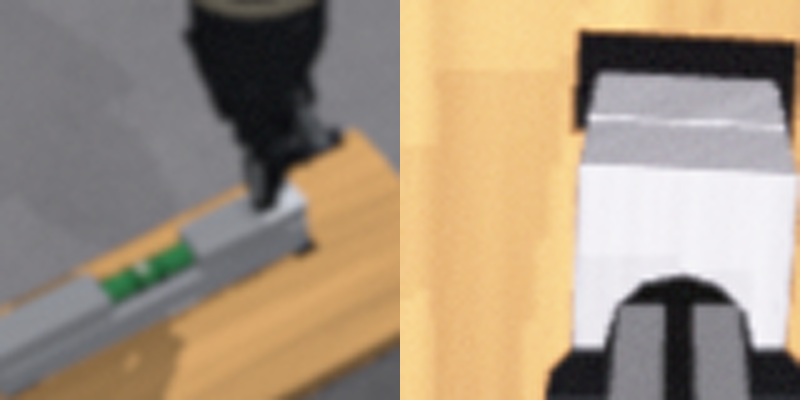

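>>> step_arm:
  commands:
    - [[0,0,0.005,0,1],[0,0,0.01,0,1],[0,0,0.015,0,1],[0,0,0.02,0,1],[0,0,0.025,0,1],[0,0,0.03,0,1],[0,0,0.035,0,1],[0,0,0.035,0,1]]

```text
time_s: 16.23
ee_pos: [493.4, 156.0, 124.1]
ee_rot: [-180.0, -0.1, 89.4]
ft_force: [-0.2, -0.3, 2.5]
width: -0.001
```

>>> step_arm:
  commands:
    - [[0,0,0.005,0,1],[0,0,0.01,0,1],[0,0,0.015,0,1],[0,0,0.02,0,1],[0,0,0.025,0,1],[0,0,0.025,0,1],[0,0,0.025,0,1],[0,0,0.025,0,1]]

```text
time_s: 16.9
ee_pos: [493.4, 156.0, 122.1]
ee_rot: [-180.0, -0.1, 89.4]
ft_force: [-1.0, -0.8, 3.3]
width: -0.003
```

Contact began at about z 125. I'll press on to the stop.

>>> step_arm:
  commands:
    - [[0,0,0.005,0,1],[0,0,0.01,0,1],[0,0,0.015,0,1],[0,0,0.02,0,1],[0,0,0.025,0,1],[0,0,0.03,0,1],[0,0,0.03,0,1],[0,0,0.03,0,1]]

```text
time_s: 17.57
ee_pos: [493.6, 156.0, 120.6]
ee_rot: [180.0, -0.1, 89.4]
ft_force: [-6.6, -2.7, 25.2]
width: 0.0
```

25 N and stalled, so the button is fully down. Now I'll release it.

>>> step_arm:
  commands:
    - [[0,0,-0.02,0,1],[0,0,-0.05,0,1],[0,0,-0.1,0,1],[0,0,-0.2,0,1],[0,0,-0.4,0,1],[0,0,-0.6,0,1],[-0.5,0,-0.7,0,1],[-1,0,-0.7,0,1]]

```text
time_s: 18.23
ee_pos: [493.9, 76.6, 178.7]
ee_rot: [179.8, -0.1, 89.6]
ft_force: [1.7, -0.4, -0.3]
width: 0.003
```

```bash
python3 -c "
from h import *
go(493.3,-163,200,60)
im=viewer.snapshot('scene'); cv2.imwrite('pics/k_scene.png',cv2.resize(im[130:250,125:295],None,fx=4.6,fy=4.6,interpolation=cv2.INTER_CUBIC))
im=viewer.snapshot('wrist'); cv2.imwrite('pics/k_wrist.png',im)
"
```

```text
t 18.23 pos [493.9  76.6 178.7] rot [ 1.7979e+02 -9.0000e-02  8.9620e+01] F [ 1.7 -0.4 -0.3] w 0.003 j6 5.6
shares [-2.994  0.014 -0.271] 0.329
```

View pics/k_scene.png

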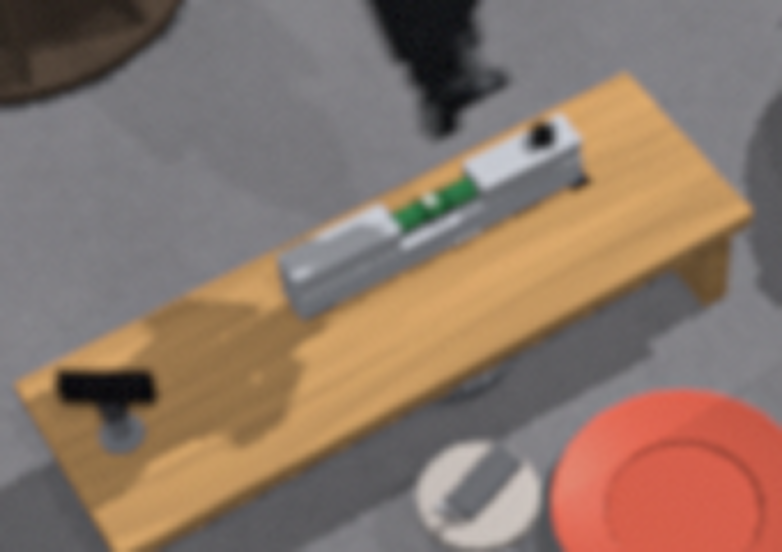

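View pics/k_wrist.png

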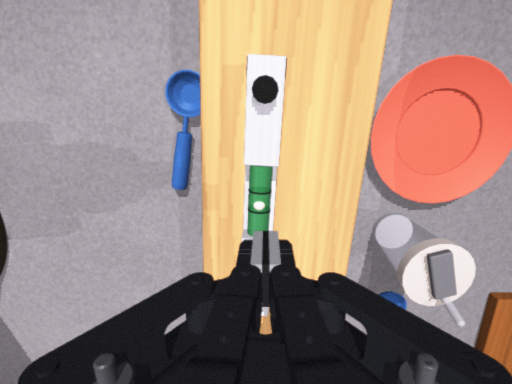

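The button has sprung back up. I'll compare the vial colour before and after, and measure the bubble.

```bash
python3 -c "
from h import *
for f in ('pics/d_wrist.png','pics/e_wrist.png','pics/k_wrist.png','pics/a_scene.png'):
  im=cv2.imread(f);h=cv2.cvtColor(im,cv2.COLOR_BGR2HSV)
  m=(h[...,0]>45)&(h[...,0]<90)&(h[...,1]>100)
  if 'wrist' in f: m[:, :230]=0;m[:,300:]=0
  print(f,m.sum(),im[m].mean(0))
im=cv2.imread('pics/k_wrist.png')
cv2.imwrite('pics/k_z.png',cv2.resize(im[150:250,220:300],None,fx=6,fy=6,interpolation=cv2.INTER_CUBIC))
im=cv2.imread('pics/d_wrist.png')
cv2.imwrite('pics/d_z.png',cv2.resize(im[40:140,220:300],None,fx=6,fy=6,interpolation=cv2.INTER_CUBIC))
print([(v,im[v,258:265].mean(0).astype(int).tolist()) for v in range(50,134)])
"
```

```text
pics/d_wrist.png 1253 [ 91.21628093 145.37749401  69.44932163]
pics/e_wrist.png 938 [ 89.80063966 143.93070362  68.34008529]
pics/k_wrist.png 1202 [ 87.68219634 140.8968386   66.48668885]
pics/a_scene.png 57 [ 64.66666667 105.54385965  50.43859649]
[(50, [249, 246, 247]), (51, [248, 245, 246]), (52, [234, 227, 230]), (53, [158, 151, 154]), (54, [114, 113, 109]), (55, [102, 136, 86]), (56, [97, 155, 75]), (57, [103, 165, 78]), (58, [105, 167, 80]), (59, [106, 169, 81]), (60, [106, 168, 80]), (61, [106, 167, 80]), (62, [105, 167, 79]), (63, [106, 167, 80]), (64, [104, 166, 79]), (65, [103, 165, 77]), (66, [105, 166, 79]), (67, [102, 165, 78]), (68, [105, 166, 80]), (69, [105, 166, 79]), (70, [104, 166, 79]), (71, [104, 166, 80]), (72, [104, 166, 78]), (73, [105, 167, 79]), (74, [104, 165, 78]), (75, [104, 166, 80]), (76, [105, 166, 79]), (77, [105, 167, 80]), (78, [103, 166, 79]), (79, [103, 165, 78]), (80, [105, 167, 81]), (81, [101, 161, 78]), (82, [71, 108, 57]), (83, [47, 64, 40]), (84, [76, 125, 57]), (85, [93, 153, 68]), (86, [101, 163, 76]), (87, [103, 165, 77]), (88, [103, 165,
[... 328 characters left out ...]
103, [52, 74, 43]), (104, [69, 104, 55]), (105, [96, 153, 72]), (106, [101, 161, 76]), (107, [101, 162, 75]), (108, [101, 162, 76]), (109, [101, 162, 76]), (110, [100, 160, 76]), (111, [100, 161, 76]), (112, [100, 161, 75]), (113, [100, 160, 76]), (114, [100, 161, 75]), (115, [99, 161, 75]), (116, [101, 161, 76]), (117, [100, 161, 76]), (118, [98, 159, 74]), (119, [99, 159, 75]), (120, [99, 159, 75]), (121, [99, 160, 74]), (122, [98, 158, 73]), (123, [99, 158, 74]), (124, [97, 156, 73]), (125, [98, 158, 73]), (126, [97, 157, 73]), (127, [98, 158, 74]), (128, [99, 155, 77]), (129, [125, 136, 116]), (130, [208, 201, 202]), (131, [246, 242, 244]), (132, [249, 246, 247]), (133, [249, 246, 247])]
```

View pics/k_z.png

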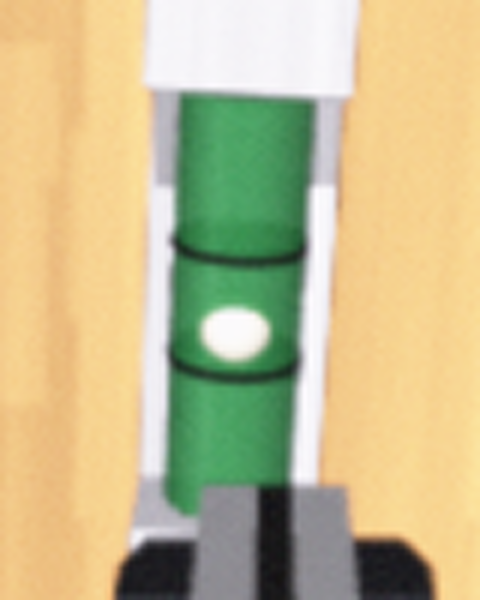

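View pics/d_z.png

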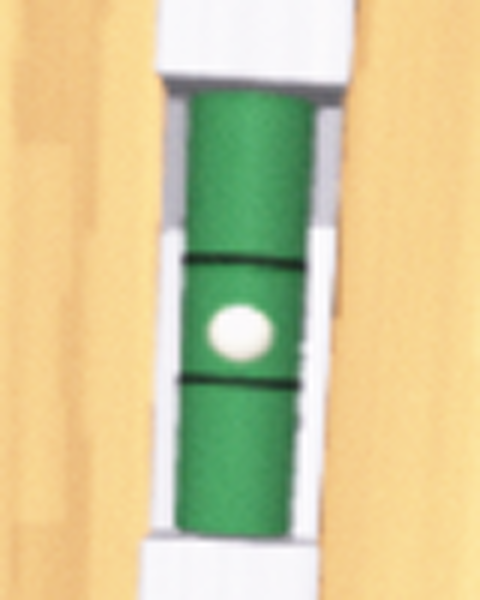

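The colour comparison is inconclusive, because the lit areas look much the same. Still, the press stalled at 25 N, far above the 4.5 N spring, so the button was fully down. 

In the unobstructed view the bubble sits about +1.5 mm propped. It should read +8.1, so the foot needs about 0.73 rad (42°) clockwise. Next is the handle.

>>> step_arm:
  commands:
    - [[-1,0,-0.1,0,-1],[-1,0,-0.1,0,-1],[-1,0,-0.1,0,-1],[-1,0,-0.1,0,-1],[-1,0,-0.1,0,-1],[-1,0,-0.1,0,-1],[-1,0,-0.1,0,-1],[-1,0,-0.1,0,-1]]

```text
time_s: 19.0
ee_pos: [491.7, -6.9, 185.3]
ee_rot: [179.9, -0.0, 89.3]
ft_force: [0.6, 0.0, -0.2]
width: 1.0
```

```bash
python3 -c "
from h import *
go(493,-163,190,60)
im=viewer.snapshot('wrist'); cv2.imwrite('pics/l_wrist.png',im)
h=cv2.cvtColor(im,cv2.COLOR_BGR2HSV)
m=(h[...,0]>45)&(h[...,0]<90)&(h[...,1]>100);m[:, :230]=0;m[:,300:]=0
print(m.sum(),im[m].mean(0)); blobs(m,amin=30)
print([(v,int(im[v,257:262].mean())) for v in range(60,170)])
"
```

```text
t 19.0 pos [491.7  -6.9 185.3] rot [ 1.7995e+02 -2.0000e-02  8.9330e+01] F [ 0.6  0.  -0.2] w 1.0 j6 -3.7
shares [-1.951  0.04  -0.059] 0.326
1676 [ 82.06085919 132.10859189  62.174821  ]
[259.27625298  96.67124105] 1676 box [248  56  25  85] rect ((259.54541015625, 98.0013656616211), (23.08031463623047, 84.1128921508789), 1.7357045412063599)
[(60, 107), (61, 108), (62, 107), (63, 106), (64, 105), (65, 106), (66, 106), (67, 107), (68, 106), (69, 107), (70, 105), (71, 106), (72, 107), (73, 107), (74, 106), (75, 107), (76, 106), (77, 106), (78, 107), (79, 108), (80, 105), (81, 107), (82, 105), (83, 106), (84, 106), (85, 105), (86, 102), (87, 69), (88, 43), (89, 68), (90, 95), (91, 105), (92, 106), (93, 106), (94, 106), (95, 106), (96, 108), (97, 134), (98, 224), (99, 243), (100, 245), (101, 245), (102, 245), (103, 244), (104, 241), (105, 234), (106, 222), (107, 193), (108, 135), (109, 104), (110, 85), (111, 48), (112, 58), (113, 97), (114, 104), (115, 104), (116, 105), (117, 104), (118, 105), (119, 105), (120, 104), (121, 104), (122, 103), (123, 104), (124, 103), (125, 104), (126, 104), (127, 104), (128, 104), (129, 103), (130, 104), (131, 102), (132, 102), (133, 102), (134, 102), (135, 103), (136, 103), (137, 101), (138, 102), (139, 101), (140, 99), (141, 121), (142, 205), (143, 237), (144, 241), (145, 240), (146, 241), (147, 241), (148, 240), (149, 241), (150, 241), (151, 240), (152, 240), (153, 240), (154, 240), (155, 240), (156, 241), (157, 240), (158, 240), (159, 240), (160, 240), (161, 241), (162, 240), (163, 240), (164, 240), (165, 240), (166, 240), (167, 240), (168, 240), (169, 239)]
```

View pics/l_wrist.png

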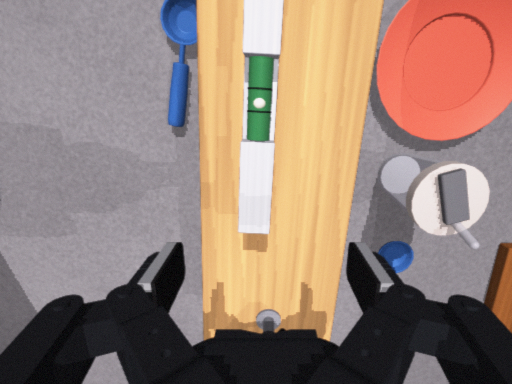

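```bash
python3 -c "
from h import *
im=viewer.snapshot('scene'); cv2.imwrite('pics/l_scene.png',im)
for f in ('pics/a_scene.png','pics/l_scene.png'):
  im=cv2.imread(f)[165:190,200:235]
  h=cv2.cvtColor(im,cv2.COLOR_BGR2HSV)
  m=(h[...,0]>45)&(h[...,0]<90)&(h[...,1]>80)
  print(m.sum(),im[m].mean(0))
  b=im[(im.min(2)>150)];print(len(b))
a=[cv2.resize(cv2.imread(f)[155:195,185:260],None,fx=5,fy=5,interpolation=cv2.INTER_CUBIC) for f in ('pics/a_scene.png','pics/l_scene.png')]
cv2.imwrite('pics/l_cmp.png',np.hstack(a))
"
```

```text
70 [ 66.35714286 104.91428571  53.3       ]
147
71 [ 69.22535211 108.18309859  56.08450704]
129
```

View pics/l_cmp.png

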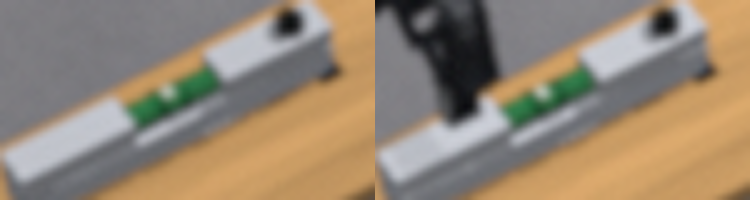

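The light isn't rendered visibly in any camera. I'll go on to the handle.

>>> step_arm:
  commands:
    - [[-1,0,-0.05,0.326,-1],[-1,0,-0.05,0.326,-1],[-1,0,-0.05,0.326,-1],[-1,0,-0.05,0.326,-1],[-1,0,-0.05,0.326,-1],[-1,0,-0.05,0.326,-1],[-1,0,-0.05,0.326,-1],[-1,0,-0.05,0.326,-1]]

```text
time_s: 19.77
ee_pos: [490.7, -86.7, 189.2]
ee_rot: [180.0, -0.0, 60.2]
ft_force: [0.6, -0.0, 1.4]
width: 0.996
```

```bash
python3 -c "
from h import *
go(493,-163,160,60)
"
```

```text
t 19.77 pos [490.7 -86.7 189.2] rot [ 1.7997e+02 -4.0000e-02  6.0210e+01] F [ 0.6 -0.   1.4] w 0.996 j6 16.2
shares [-0.814  0.499  0.365] 0.002
```

>>> step_arm:
  commands:
    - [[-0.814,0.5,0.2,0,-1],[-0.814,0.5,0.365,0,-1],[-0.814,0.5,0.365,0,-1],[-0.814,0.5,0.365,0,-1],[-0.814,0.5,0.365,0,-1],[-0.814,0.5,0.365,0,-1],[-0.814,0.5,0.365,0,-1],[-0.814,0.5,0.365,0,-1]]

```text
time_s: 20.43
ee_pos: [493.4, -162.3, 160.5]
ee_rot: [179.9, -0.0, 60.3]
ft_force: [-0.4, 0.2, -0.3]
width: 0.999
```

```bash
python3 -c "
from h import *
go(493,-163,125,60)
c=cam('wrist')
im=viewer.snapshot('wrist'); cv2.imwrite('pics/m_wrist.png',im)
im=viewer.snapshot('scene'); cv2.imwrite('pics/m_scene.png',cv2.resize(im[130:250,100:270],None,fx=4,fy=4,interpolation=cv2.INTER_CUBIC))
print(proj('wrist',(493,-163,158),c))
"
```

```text
t 20.43 pos [ 493.4 -162.3  160.5] rot [ 1.7993e+02 -5.0000e-02  6.0300e+01] F [-0.4  0.2 -0.3] w 0.999 j6 8.1
shares [-0.01  -0.001  0.444] 0.003
(np.float64(265.48269847949683), np.float64(224.65286522025247))
```

View pics/m_wrist.png

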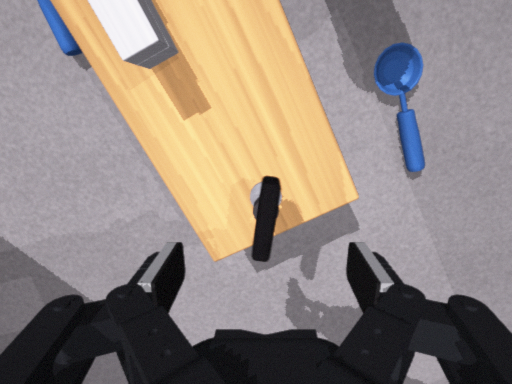

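View pics/m_scene.png

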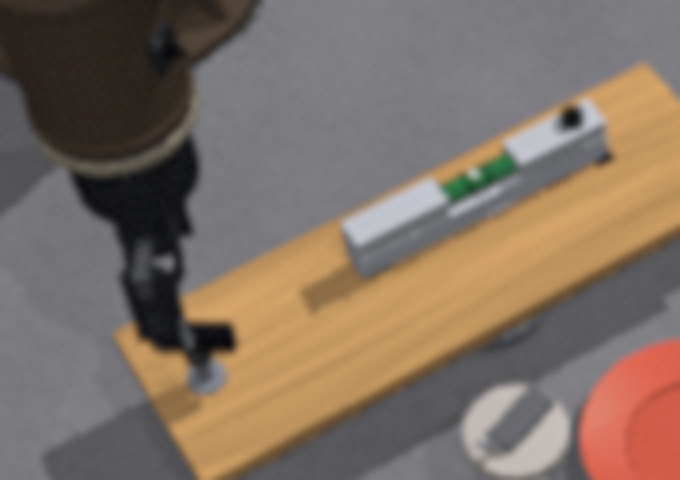

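The bar runs from (271,180) to (261,258). That puts its direction about 7° clockwise of the tool and its centre about 3 mm ahead along tool x. I'll align and descend.

>>> step_arm:
  commands:
    - [[0.04,0,0.1,0.08,-1],[0.04,0,0.2,0.08,-1],[0.04,0,0.3,0.08,-1],[0.04,0,0.4,0.08,-1],[0.04,0,0.5,0.08,-1],[0.04,0,0.6,0.08,-1],[0.04,0,0.65,0.08,-1],[0.04,0,0.65,0.08,-1]]

```text
time_s: 21.2
ee_pos: [494.3, -159.6, 107.2]
ee_rot: [-180.0, -0.0, 53.1]
ft_force: [-0.3, 0.2, 0.4]
width: 1.0
```

```bash
python3 -c "
from h import *
go(493,-163,104,53)
im=viewer.snapshot('wrist'); cv2.imwrite('pics/n_wrist.png',im)
im=viewer.snapshot('scene'); cv2.imwrite('pics/n_scene.png',cv2.resize(im[130:250,100:270],None,fx=4,fy=4,interpolation=cv2.INTER_CUBIC))
"
```

```text
t 21.2 pos [ 494.3 -159.6  107.2] rot [-1.7996e+02 -2.0000e-02  5.3110e+01] F [-0.3  0.2  0.4] w 1.0 j6 15.6
shares [-0.044  0.013  0.04 ] 0.001
```

View pics/n_wrist.png

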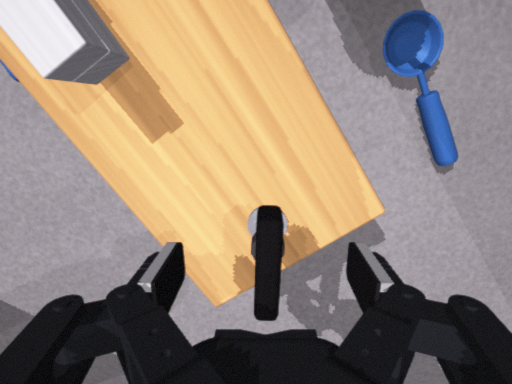

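View pics/n_scene.png

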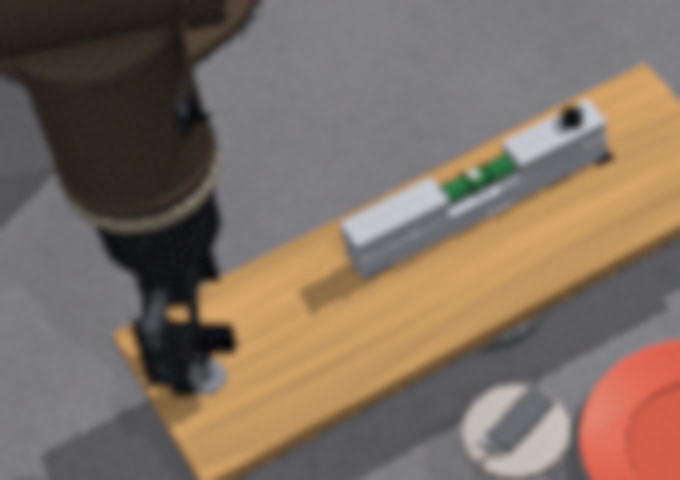

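The bar is centred and aligned between the fingers. I'll close on it.

>>> step_arm:
  commands:
    - [[0,0,0.04,0,-1],[0,0,0.04,0,-0.5],[0,0,0.04,0,0],[0,0,0.04,0,1],[0,0,0.04,0,1],[0,0,0.04,0,1],[0,0,0.04,0,1],[0,0,0.04,0,1]]

```text
time_s: 21.97
ee_pos: [495.7, -160.3, 106.2]
ee_rot: [179.9, -0.1, 53.1]
ft_force: [2.9, 12.3, 29.2]
width: 0.143
```

```bash
python3 -c "
from h import *
go(493,-163,104,13)
im=viewer.snapshot('wrist'); cv2.imwrite('pics/o_wrist.png',im)
print(robot.get_state()['moment'])
"
```

```text
t 21.97 pos [ 495.7 -160.3  106.2] rot [ 1.7985e+02 -7.0000e-02  5.3070e+01] F [ 2.9 12.3 29.2] w 0.143 j6 15.6
shares [-0.048 -0.007  0.027] 0.445
[-0.27277318  1.08501914  0.65623823]
```

View pics/o_wrist.png

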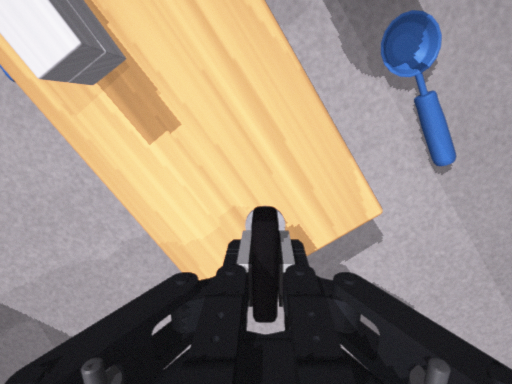

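It's held at 12.2 mm, which matches the 13 mm bar. Now I'll turn about 40° clockwise.

>>> step_arm:
  commands:
    - [[0,0,-0.01,0.0,1],[0,0,-0.01,0.07,1],[0,0,-0.01,0.14,1],[0,0,-0.01,0.21,1],[0,0,-0.01,0.28,1],[0,0,-0.01,0.35,1],[0,0,-0.01,0.42,1],[0,0,-0.01,0.44,1]]

```text
time_s: 22.68
ee_pos: [497.1, -162.1, 107.0]
ee_rot: [179.7, -0.3, 13.1]
ft_force: [4.0, -23.1, -16.3]
width: 0.136
```

```bash
python3 -c "
from h import *
go(493,-163,104,13)
im=viewer.snapshot('wrist'); cv2.imwrite('pics/p_wrist.png',im)
im=viewer.snapshot('scene'); cv2.imwrite('pics/p_scene.png',cv2.resize(im[130:250,100:270],None,fx=4,fy=4,interpolation=cv2.INTER_CUBIC))
print(robot.get_state()['moment'])
"
```

```text
t 22.68 pos [ 497.1 -162.1  107. ] rot [179.75  -0.25  13.12] F [  4.  -23.1 -16.3] w 0.136 j6 55.6
shares [-0.052 -0.001  0.037] 0.001
[-3.25832099 -0.68818675  0.79822801]
```

View pics/p_wrist.png

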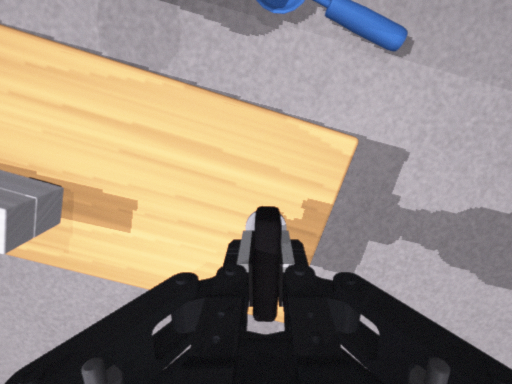

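View pics/p_scene.png

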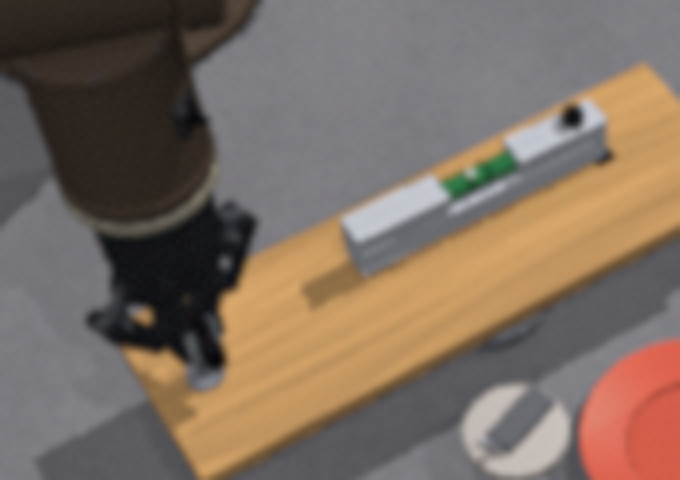

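The turn is done. I'll ease the side load, let the bubble settle, and look.

>>> step_arm:
  commands:
    - [[0,0.008,0.008,0,1],[0,0.008,0.008,0,1],[0,0.008,0.008,0,1],[0,0.008,0.008,0,1],[0,0.008,0.008,0,1],[0,0.008,0.008,0,1],[0,0.008,0.008,0,1],[0,0.008,0.008,0,1]]

```text
time_s: 23.45
ee_pos: [497.2, -162.6, 106.7]
ee_rot: [179.8, -0.3, 13.4]
ft_force: [-2.3, 2.8, 8.4]
width: 0.137
```

```bash
python3 -c "
from h import *
go(493,-163,104,13)
for n in ('scene','top'):
  im=viewer.snapshot(n); cv2.imwrite(f'pics/q_{n}.png',im)
a=cv2.imread('pics/q_scene.png')[150:200,190:270];b=cv2.imread('pics/q_top.png')[230:280,220:300]
cv2.imwrite('pics/q.png',np.hstack([cv2.resize(i,None,fx=5,fy=5,interpolation=cv2.INTER_CUBIC) for i in (a,b)]))
"
```

```text
t 23.45 pos [ 497.2 -162.6  106.7] rot [179.77  -0.26  13.39] F [-2.3  2.8  8.4] w 0.137 j6 55.3
shares [-0.052 -0.007  0.033] 0.004
```

View pics/q.png

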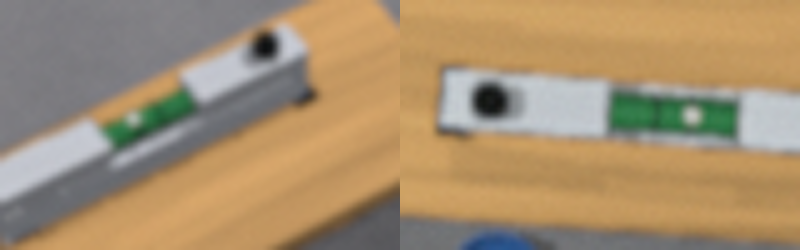

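The vial spans 608–742 in the zoomed top view and the bubble is at 692. That's about +7.6 mm propped, against a target of about +8. I'll release and go up.

>>> step_arm:
  commands:
    - [[0,0,0,0,0.4],[0,0,0,0,0],[0,0,0,0,-0.6],[0,0,-0.1,0,-1],[0,0,-0.4,0,-1],[0,0,-0.7,0,-1],[0,0,-1,0,-1],[0,0,-1,0,-1]]

```text
time_s: 24.22
ee_pos: [498.9, -163.1, 191.2]
ee_rot: [179.6, -0.5, 13.4]
ft_force: [1.5, -1.1, 1.1]
width: 0.999
```

```bash
python3 -c "
from h import *
go(483,-10,180,86.4)
im=viewer.snapshot('wrist'); cv2.imwrite('pics/r_wrist.png',im)
"
```

```text
t 24.22 pos [ 498.9 -163.1  191.2] rot [179.58  -0.53  13.4 ] F [ 1.5 -1.1  1.1] w 0.999 j6 55.3
shares [ 0.249 -1.909  0.128] -0.811
```

View pics/r_wrist.png

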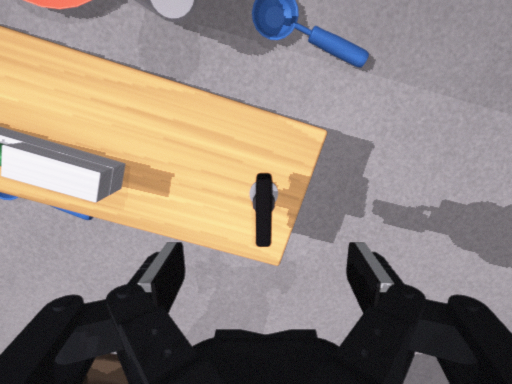

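The handle stayed at its new angle. Next I'll go above the press point with the fingers shut.

>>> step_arm:
  commands:
    - [[0.125,-0.95,0,-0.6,-1],[0.125,-0.95,0,-0.6,1],[0.125,-0.95,0,-0.6,1],[0.125,-0.95,0,-0.6,1],[0.125,-0.95,0,-0.6,1],[0.125,-0.95,0,-0.6,1],[0.125,-0.95,0,-0.6,1],[0.125,-0.95,0,-0.6,1]]

```text
time_s: 24.93
ee_pos: [489.8, -86.5, 188.4]
ee_rot: [179.5, 0.0, 67.8]
ft_force: [-0.1, 0.6, -0.9]
width: 0.006
```

```bash
python3 -c "
from h import *
go(483,-10,170,86.4)
"
```

```text
t 24.93 pos [489.8 -86.5 188.4] rot [1.7947e+02 5.0000e-02 6.7820e+01] F [-0.1  0.6 -0.9] w 0.006 j6 8.9
shares [ 0.853 -0.441  0.225] -0.206
```

>>> step_arm:
  commands:
    - [[0.4,-0.25,0.1,-0.206,1],[0.853,-0.441,0.225,-0.206,1],[0.853,-0.441,0.225,-0.206,1],[0.853,-0.441,0.225,-0.206,1],[0.853,-0.441,0.225,-0.206,1],[0.853,-0.441,0.225,-0.206,1],[0.853,-0.441,0.225,-0.206,1],[0.853,-0.441,0.225,-0.206,1]]

```text
time_s: 25.6
ee_pos: [483.2, -10.9, 170.2]
ee_rot: [179.5, 0.2, 86.2]
ft_force: [0.1, -0.4, 0.4]
width: 0.003
```

```bash
python3 -c "
from h import *
go(483,-10,140,86.4)
c=cam('wrist')
im=viewer.snapshot('wrist'); cv2.imwrite('pics/s_wrist.png',im)
h=cv2.cvtColor(im,cv2.COLOR_BGR2HSV)
m=(h[...,0]>45)&(h[...,0]<90)&(h[...,1]>100);m[:, :230]=0;m[:,300:]=0
blobs(m,amin=30)
print([proj('wrist',p,c) for p in ((488.2,74,146),(483,-10,148),(486.4,44,146),(490,104,146),(481.5,-29.6,148))])
"
```

```text
t 25.6 pos [483.2 -10.9 170.2] rot [179.49   0.22  86.2 ] F [ 0.1 -0.4  0.4] w 0.003 j6 -0.7
shares [ 0.012 -0.007  0.377] -0.002
[263.66747928  87.05168211] 2051 box [251  43  26  93] rect ((263.5, 89.0), (92.0, 25.0), 90.0)
[(np.float64(264.0242879850681), np.float64(90.35944788199508)), (np.float64(264.7222114844161), np.float64(211.5371060043754)), (np.float64(264.3700409620634), np.float64(136.963065739598)), (np.float64(263.6420340249625), np.float64(38.83590747424728)), (np.float64(264.48056812135036), np.float64(235.65037482849593))]
```

View pics/s_wrist.png

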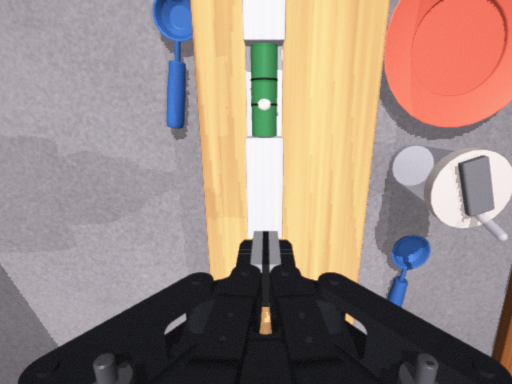

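Everything lines up. The lines are at rows 79 and 104 with the bubble at 104, so about +8 mm propped, which is the level-board reading. I'll descend.

>>> step_arm:
  commands:
    - [[0.012,0,0.1,0,1],[0.012,0,0.2,0,1],[0.012,0,0.3,0,1],[0.012,0,0.4,0,1],[0.012,0,0.5,0,1],[0.012,0,0.53,0,1],[0.012,0,0.55,0,1],[0.012,0,0.55,0,1]]

```text
time_s: 26.32
ee_pos: [483.5, -9.9, 125.7]
ee_rot: [179.5, 0.2, 86.2]
ft_force: [0.5, -1.0, 0.0]
width: -0.002
```

>>> step_arm:
  commands:
    - [[0,0,0.01,0,1],[0,0,0.02,0,1],[0,0,0.03,0,1],[0,0,0.035,0,1],[0,0,0.04,0,1],[0,0,0.045,0,1],[0,0,0.05,0,1],[0,0,0.05,0,1]]

```text
time_s: 26.98
ee_pos: [483.5, -10.0, 121.7]
ee_rot: [179.5, 0.2, 86.2]
ft_force: [0.3, -0.5, 0.0]
width: 0.001
```

>>> step_arm:
  commands:
    - [[0,0,0.005,0,1],[0,0,0.01,0,1],[0,0,0.015,0,1],[0,0,0.02,0,1],[0,0,0.025,0,1],[0,0,0.03,0,1],[0,0,0.035,0,1],[0,0,0.035,0,1]]

```text
time_s: 27.65
ee_pos: [483.6, -10.0, 118.9]
ee_rot: [179.5, 0.2, 86.2]
ft_force: [-1.0, 0.7, 5.4]
width: -0.0
```

>>> step_arm:
  commands:
    - [[0,0,0.005,0,1],[0,0,0.01,0,1],[0,0,0.015,0,1],[0,0,0.02,0,1],[0,0,0.02,0,1],[0,0,0.02,0,1],[0,0,0.02,0,1],[0,0,0.02,0,1]]

```text
time_s: 28.32
ee_pos: [483.7, -10.1, 117.6]
ee_rot: [179.5, 0.2, 86.2]
ft_force: [-2.4, -1.7, 9.8]
width: 0.004
```

>>> step_arm:
  commands:
    - [[0,0,0.006,0,1],[0,0,0.008,0,1],[0,0,0.01,0,1],[0,0,0.01,0,1],[0,0,0.01,0,1],[0,0,0.01,0,1],[0,0,0.01,0,1],[0,0,0.01,0,1]]

```text
time_s: 28.98
ee_pos: [483.8, -10.2, 117.3]
ee_rot: [179.5, 0.2, 86.2]
ft_force: [-3.8, -0.7, 14.3]
width: -0.001
```

```bash
python3 -c "
from h import *
for n in ('wrist','top','scene'):
  im=viewer.snapshot(n); cv2.imwrite(f'pics/t_{n}.png',im)
  if n=='wrist':
    h=cv2.cvtColor(im,cv2.COLOR_BGR2HSV);m=(h[...,0]>45)&(h[...,0]<90)&(h[...,1]>100);m[:, :220]=0;m[:,310:]=0
    blobs(m,amin=30)
    print([(v,int(im[v,260:265].mean())) for v in range(30,230)])
    cv2.imwrite('pics/t_z.png',cv2.resize(im[20:220,200:330],None,fx=3,fy=3,interpolation=cv2.INTER_CUBIC))
go(483,-10,117,86)
a=cv2.imread('pics/t_scene.png')[140:210,180:280]
cv2.imwrite('pics/t_sz.png',cv2.resize(a,None,fx=5,fy=5,interpolation=cv2.INTER_CUBIC))
"
```

```text
[263.00715137  47.66388558] 1678 box [246  23  35  50] rect ((263.0, 47.5), (49.0, 34.0), 90.0)
[263.0777512   91.27392344] 836 box [247  74  33  34] rect ((263.0, 90.5), (33.0, 32.0), 90.0)
[263.23263076 128.84543326] 1281 box [248 109  32  42] rect ((263.5, 129.5), (41.0, 31.0), 90.0)
[(30, 113), (31, 117), (32, 115), (33, 114), (34, 114), (35, 115), (36, 114), (37, 113), (38, 115), (39, 115), (40, 114), (41, 113), (42, 113), (43, 114), (44, 113), (45, 114), (46, 114), (47, 113), (48, 113), (49, 114), (50, 114), (51, 113), (52, 113), (53, 113), (54, 113), (55, 111), (56, 113), (57, 112), (58, 112), (59, 113), (60, 113), (61, 111), (62, 113), (63, 113), (64, 113), (65, 112), (66, 112), (67, 112), (68, 112), (69, 113), (70, 111), (71, 92), (72, 48), (73, 33), (74, 59), (75, 87), (76, 96), (77, 102), (78, 109), (79, 118), (80, 143), (81, 232), (82, 246), (83, 248), (84, 248), (85, 248), (86, 248), (87, 248), (88, 248), (89, 247), (90, 246), (91, 244), (92, 239), (93, 232), (94, 220), (95, 200), (96, 153), (97, 116), (98, 109), (99, 108), (100, 109), (101, 108), (102, 110), (103, 110),
[... 939 characters left out ...]
243), (183, 242), (184, 242), (185, 242), (186, 242), (187, 242), (188, 243), (189, 243), (190, 242), (191, 242), (192, 242), (193, 242), (194, 242), (195, 242), (196, 242), (197, 242), (198, 242), (199, 242), (200, 241), (201, 242), (202, 242), (203, 241), (204, 242), (205, 242), (206, 242), (207, 241), (208, 242), (209, 241), (210, 241), (211, 241), (212, 242), (213, 241), (214, 241), (215, 241), (216, 241), (217, 241), (218, 241), (219, 241), (220, 241), (221, 241), (222, 241), (223, 241), (224, 241), (225, 241), (226, 241), (227, 241), (228, 235), (229, 232)]
t 29.13 pos [483.8 -10.2 117.3] rot [179.48   0.23  86.23] F [-4.2 -0.2 15.3] w -0.002 j6 -0.6
shares [ 0.002 -0.01   0.003] 0.003
```

View pics/t_z.png

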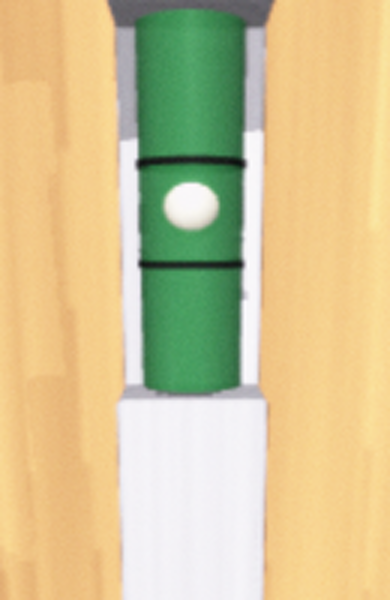

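View pics/t_sz.png

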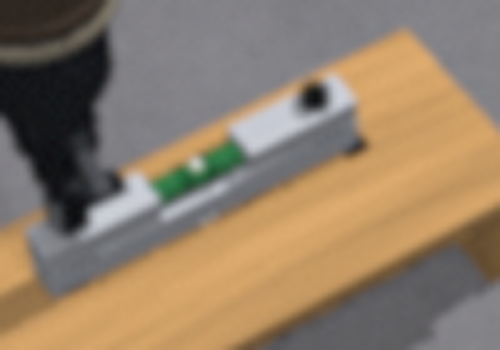

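The lines are at rows 72.8 and 108 and the bubble spans 80–96, so it's between them at about −1 mm, held with about 15 N. I'll hold one more call to see that it has settled.

>>> step_arm:
  commands:
    - [[0,0,0.008,0,1],[0,0,0.008,0,1],[0,0,0.008,0,1],[0,0,0.008,0,1],[0,0,0.008,0,1],[0,0,0.008,0,1],[0,0,0.008,0,1],[0,0,0.008,0,1]]

```text
time_s: 29.8
ee_pos: [483.8, -10.2, 117.1]
ee_rot: [179.5, 0.2, 86.2]
ft_force: [-4.6, -0.4, 17.0]
width: 0.005
```

```bash
python3 -c "
from h import *
im=viewer.snapshot('wrist'); cv2.imwrite('pics/u_wrist.png',im)
p=im[:,260:265].mean((1,2))
print([(v,int(p[v])) for v in list(range(70,76))+list(range(78,82))+list(range(94,98))+list(range(105,110))])
go(483,-10,117,86)
"
```

```text
[(70, 112), (71, 90), (72, 49), (73, 33), (74, 60), (75, 89), (78, 111), (79, 124), (80, 163), (81, 237), (94, 216), (95, 193), (96, 138), (97, 111), (105, 109), (106, 99), (107, 51), (108, 34), (109, 66)]
t 29.85 pos [483.8 -10.3 117.1] rot [179.47   0.23  86.24] F [-5.  -0.7 16.9] w -0.005 j6 -0.6
shares [ 0.003 -0.01   0.001] 0.003
```

View pics/u_wrist.png

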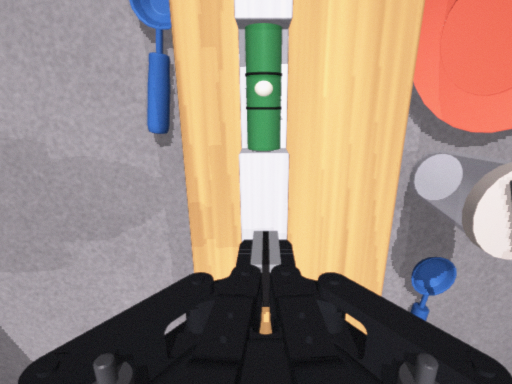

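View pics/t_top.png

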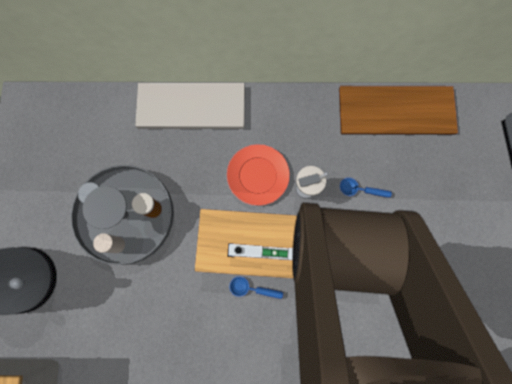

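The bubble is steady between the lines at rows 80–96, with the lines at 73 and 108. The push is 17 N, and the spoons, plate, cup and turntable are where they were in the first top view. I'll hand in.

```bash
python3 -c "
from workcell import robot
print(robot.hand_in())"
```

```text
the job is handed in; nothing more can be done
None
```

I pressed the button, levelled the shelf and handed the job in with the propped end held flat and the bubble between the lines. The one thing I couldn't confirm is that the light came on.

- **Button:** I pressed it until it stalled at 25 N, well above the 4.5 N its spring needs, so it was fully down. The next pictures showed it sprung back up. The vial looked no brighter in any camera, so the press force is my only evidence that the light is on.
- **Levelling foot:** I turned the T-handle about 40° clockwise and let go, and it stayed there. With the level still propped, the bubble went from about +1.8 mm to about +8 mm, which is the reading for a level board.
- **Final hold:** The propped end was held down with about 17 N; lying flat takes 7.5 N. The bubble sat steady between the lines, about 1 mm off centre towards the button, in two pictures about 0.8 s apart.
- **Other things:** The spoons, plate, cup and turntable looked unmoved in the last top view. I didn't check the bowl under the board separately.
- **Mismatch:** With the gripper shut, the fingers really ended about 28 mm above the reported tool tip. I found this from the pictures and from where contact began, and corrected for it.

The job was handed in at about 30 s.

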